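# Snap the handpiece rest onto the bench rail

## Robot

A 6-joint arm with a two-finger parallel gripper is mounted at the origin on the work surface. World frame = base frame: x ahead of the robot, y to its left, z up, the work surface at z = 0. Lengths are in m, angles in rad, forces in N, time in s.
With the tool pointing down it reaches from about 0.3 to 0.825 m from the base axis. Payload 5.4 kg.
Tool frame: the origin (TCP) lies at the very end of the fingers, on their centre line; the grasp point (between the pads) lies 19 mm behind it; z points along the fingers, y is the line along which they close (so a half turn about z gives the same grasp; the last joint's range is limited). The gripper opens to 92 mm and grips with 3 to 60 N. Pads are 20 mm wide; open, the fingers measure 128 mm over their backs; the gripper's body (75 mm by 189 mm) begins 69 mm behind the grasp point.
Start: joints at [1.121, 0.158, 1.597, -0, 1.386, -0.21], TCP at [0.137, 0.559, 0.215] pointing down, gripper open.
Joint ranges: [-2.91, 2.91], [-0.94, 2.29], [0.18, 2.7], [-1.29, 4.43], [0.17, 2.64], [-3, 3]. Speed limits (rad/s): [2.57, 2.57, 3.14, 3.14, 3.14, 3.14].

## Interface

Orientations are given as a rotation vector (axis times angle).
In Python, from workcell import bot gives the robot as it stands. Calls block until the motion is done:
- bot.goto(position, orientation): joint-space move of the TCP to a pose.
- bot.line_to(position, rot=None, max_speed=0.15): straight line of the TCP; rot=None keeps the orientation; max_speed is the mean speed in m/s.
- bot.set_joints(angles): joint-space move.
- bot.set_gripper(opening, newtons=None): opening from 0.0 (shut) to 1.0 (fully open); newtons is the grip in N (None keeps the last); returns when the fingers have stopped.
- bot.hold(seconds).
- bot.inverse_kinematics(position, orientation): joint angles nearest the present ones, or None.
- bot.read_camera(name): name is "scene" or "top" or "wrist"; returns a dict with "pixels" (384x512x3 uint8, blue, green, red), "fx", "fy", "cx", "cy" (pixels), "k1" (the pictures are not rectified: a ray, as slopes to the right and down, at radius r is drawn at 1 + k1 r^2 times it, then the intrinsics apply), "R" (3x3) and "t" (3): a world point X has camera coordinates R X + t. Camera axes: x right, y down, z forward; pixel columns grow to the right and rows downward; lengths in m; the calibration is good to about 2 mm. A picture is of the moment at which its call begins. There is no depth.
A pose or a line that the arm cannot do raises bot.MotionError and nothing moves.
- bot.job_done(): hands the job in; it is judged then, once.
Readings, each from a call of its own:
- bot.current_clock(): time.
- bot.current_joints(): joint angles.
- bot.current_joint_vel(): joint speeds.
- bot.current_effort(): joint torques, N m.
- bot.current_ee_pos(): TCP position.
- bot.current_tool_rot(): TCP orientation.
- bot.current_contact_force(): force on the tool from outside, world axes, zero at the start.
- bot.current_ft_torque(): the same for the moment, N m.
- bot.current_opening(): opening from 0.0 (shut) to 1.0 (fully open).
- bot.current_grip_force(): force on a finger pad.
Only numpy, scipy, OpenCV 4.12 (cv2) and the standard library are available. Lean on these libraries where they do the work, as an engineer would, in place of code of your own. Each camera call takes 0.05 s, during which the arm holds its last target. There are 200 camera calls.

## Task

Pick up the loose blue handpiece rest and push its sprung jaws straight down over the round steel rail, in the free stretch between the two red collars, until they snap past the rail and the rest sits fully home, upright. Let go of it, and leave the other things on the bench as they are.

Things in the scene. Friction and masses are not known exactly. Their poses are not given: they have to be found in the camera images.
- clip: the loose bright blue plastic handpiece rest, about 80 g, standing on its feet, jaws down; origin at the centre of its underside, z up, y along the bore that takes the rail; same after a half turn about z. Upwards: feet and jaws (30 mm along y, 33 mm wide in x), a block 30 mm in x by 40 mm in y from z = 31.6 to 66.1 mm, then two horns at y = -17 and +17 mm, 6 mm thick, up to z = 82 mm
- clip_grip (a point): centre of the blue rest's solid block, 49 mm above its origin, axes as clip: grip the block here or up to 10 mm higher, across its 30 mm (x) or its 40 mm (y)
- clip_bore (a point): centre of the blue rest's bore, 21.6 mm above its origin, axes as clip; fully home it lies on the rail's axis, the block resting on the rail's top. The flared feet (26 mm apart) forgive about 3 mm of sideways error; each jaw swings out 4 mm as it passes the rail. The rail meets the jaws about 17 mm before home; pushing on takes 6 to 14 N straight down until they snap about 7 mm before home
- bay (a point): point on the rail's axis midway between the two red collars, 110 mm above the bench; y along the level rail, z up. The rail is a polished steel tube 20 mm in diameter; the collars are 28 mm in diameter, their inner faces 100 mm apart, 50 mm to either side of this point
- stand: the fixed rail stand: dark base 110 x 350 x 12 mm (origin under its centre, y along the rail, z up), end posts with black blocks (26 mm square) that carry the rail at 110 mm; bay lies at y = -55 mm. At y = +85 mm a grey rest of the same shape is already clipped on and holds a dark handpiece across the rail, its top 182 mm above the bench
- jar: bystander: closed amber jar with steel cap, 48 mm in diameter, 60 mm high, origin at the centre of its underside
- wax_tin: bystander: round aluminium tin, 50 mm in diameter, 30 mm high, origin at the centre of its underside
- wheel: bystander: orange abrasive wheel lying flat, 36 mm in diameter, 8 mm thick, origin at the centre of its underside
- screwdriver: bystander: screwdriver lying on the bench, 160 mm long, its own x along it
Mind the look-alikes: they are no part of the job. Leave any pink or turquoise look-alike of the clip alone.

How it is judged:
By the outcome, as a careful person would: the job done as asked, in the order asked, and still so for the second after the job is handed in, with the robot touching nothing.
It also fails if it takes over 37 s, if anything falls off the work surface, if the arm or the gripper's body presses on something with over 40 N, if the wrist force passes 120 N, or if a joint passes its speed limit or range.

## Working session

There is one attempt and no reset: what is moved stays moved. The work goes in short steps, each a Python script; the robot and the scene stay as the last script left them, time stands still between calls to the robot, and variables do not carry over. Pictures are saved under pics/ and viewed, at most 10 in all, crops included, and the job is handed in when it is done.

```bash
mkdir -p pics
python3 - <<'E'
from workcell import bot
import cv2,pickle
d={n:bot.read_camera(n) for n in("scene","top","wrist")}
pickle.dump(d,open('cams.pkl','wb'))
for n,c in d.items():
    cv2.imwrite(f'pics/{n}0.png',c['pixels']); print(n,c['fx'],c['cx'],c['cy'],c['k1'],(-c['R'].T@c['t']).round(3))
print(bot.current_clock(),bot.current_tool_rot())
E
```

```text
scene 440.5823785234092 258.4761845514565 189.18948375853594 -0.025087455035760785 [1.345 0.297 0.997]
top 475.8932034413056 261.04505703027996 190.8960996375805 -0.07923478083155319 [0.334 0.066 1.297]
wrist 321.56411707790187 254.30492553817706 195.0797302221059 -0.06867639117822777 [0.059 0.577 0.385]
0.15 [-3.75784788e-01 -3.11856979e+00  2.11582574e-03]
```

View pics/scene0.png

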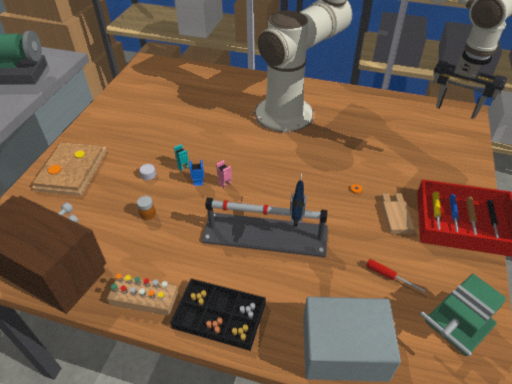

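View pics/top0.png

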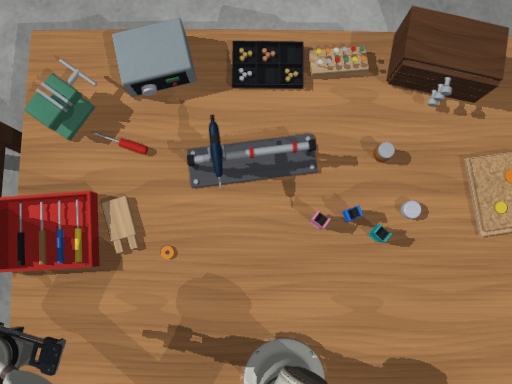

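The scene shows the blue candidate at scene (197,173) / top (353,213). The look-alikes are pink at (224,173) / (320,220) and turquoise at (181,157) / (381,234). The bright blue one is the clip. The red collars are at top (251,153) and (311,146). Next is a close crop to check this.

```bash
python3 - <<'E'
import cv2,pickle,numpy as np
d=pickle.load(open('cams.pkl','rb'))
t=d['top']['pixels'];s=d['scene']['pixels']
f=lambda im,x,y,w,h,k:cv2.resize(im[y:y+h,x:x+w],None,fx=k,fy=k,interpolation=cv2.INTER_CUBIC)
A=np.hstack([f(t,300,190,100,75,4),f(s,160,135,100,75,4)])
B=np.hstack([f(t,230,125,100,70,4),f(s,200,180,100,70,4)])
cv2.imwrite('pics/crop1.png',np.vstack([A,B]))
E
cat > h.py <<'E'
import cv2,numpy as np
def K(c): return np.array([[c['fx'],0,c['cx']],[0,c['fy'],c['cy']],[0,0,1.]]),np.array([c['k1'],0,0,0.])
def proj(c,X):
    k,dd=K(c); return cv2.projectPoints(np.atleast_2d(X).astype(float),cv2.Rodrigues(c['R'])[0],np.array(c['t'],float),k,dd)[0][:,0]
def ray(c,uv):
    k,dd=K(c); n=cv2.undistortPoints(np.array(uv,float).reshape(-1,1,2),k,dd)[:,0]
    R=np.array(c['R']);return -R.T@c['t'],np.c_[n,np.ones(len(n))]@R
def onz(c,uv,z):
    o,r=ray(c,uv); return o+r*((z-o[2])/r[:,2:])
def blue(im):
    h=cv2.cvtColor(im,cv2.COLOR_BGR2HSV); return cv2.inRange(h,(104,150,60),(125,255,255))
E
```

```text
(no output)
```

View pics/crop1.png

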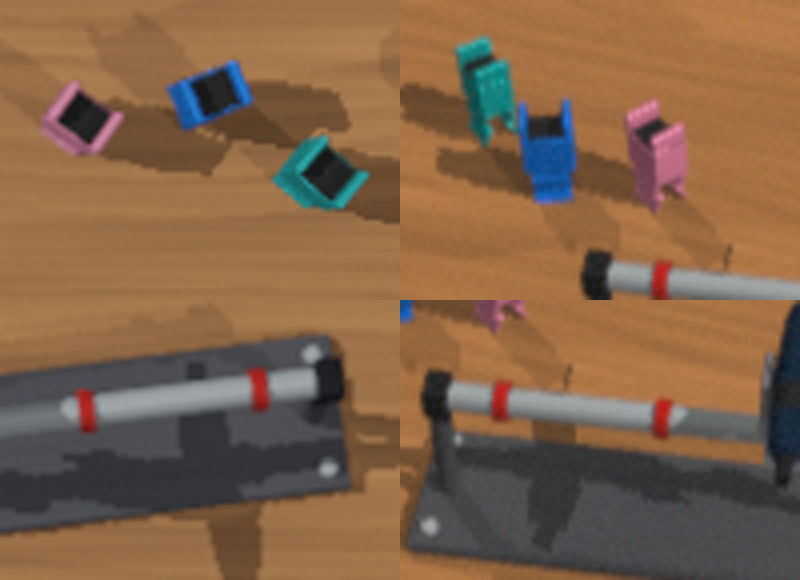

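The crop confirms the blue clip, with black pads on top. Its horns are separated along its y axis. The bay between the collars is free.

```bash
cat >> h.py <<'E'
from scipy.optimize import least_squares,minimize
def clip_pts():
    P=[]
    for z0,z1,a,b in((0,31.6,16.5,15),(31.6,66.1,15,20),(66.1,82,15,20)):
        P+=[(i*a,j*b,z) for i in(-1,1) for j in(-1,1) for z in(z0,z1)]
    return np.array(P)/1000
def Rz(a): return np.array([[np.cos(a),-np.sin(a),0],[np.sin(a),np.cos(a),0],[0,0,1]])
def biggest(m):
    n,l,s,c=cv2.connectedComponentsWithStats(m); i=1+np.argmax(s[1:,4]); return l==i,c[i],s[i]
def fit_clip(views,x0):
    # views: (cam, hull contour); match support functions of the hulls
    T=np.linspace(0,2*np.pi,36,endpoint=False);U=np.c_[np.cos(T),np.sin(T)]
    H=[(c,(h@U.T).max(0)) for c,h in views]
    def res(p):
        X=clip_pts()@Rz(p[2]).T+[p[0],p[1],p[3] if len(p)>3 else 0]
        return np.concatenate([(proj(c,X)@U.T).max(0)-h for c,h in H])
    best=None
    for a in np.arange(0,np.pi,.3):
        s=least_squares(res,[x0[0],x0[1],a],loss='soft_l1',x_scale=[.01,.01,.1])
        if best is None or s.cost<best.cost: best=s
    return best.x,np.sqrt(np.mean(res(best.x)**2))
def hullpts(m):
    ys,xs=np.nonzero(m); P=np.c_[xs,ys]
    return np.vstack([P+[a,b] for a in(-.4,.4) for b in(-.4,.4)])
def reds(im):
    h=cv2.cvtColor(im,cv2.COLOR_BGR2HSV); return cv2.inRange(h,(0,170,80),(8,255,255))|cv2.inRange(h,(172,170,80),(180,255,255))
E
python3 - <<'E'
import pickle
from h import *
d=pickle.load(open('cams.pkl','rb'))
V=[]
for n,(x,y,w,h) in(('top',(335,195,40,35)),('scene',(183,155,26,36))):
    c=d[n];m=np.zeros((384,512),np.uint8);m[y:y+h,x:x+w]=blue(c['pixels'])[y:y+h,x:x+w]
    b,ce,s=biggest(m);print(n,ce,s);V.append((c,hullpts(b)))
x0=onz(d['top'],[353,213],.06)[0];print(x0)
for v in(V[:1],V[1:],V):
    print(fit_clip(v,x0))
for n,bb in(('top',[(240,140,22,25),(300,134,22,25)]),('scene',[(220,195,12,22),(258,198,16,22)])):
    c=d[n];C=[]
    for x,y,w,h in bb:
        m=np.zeros((384,512),np.uint8);m[y:y+h,x:x+w]=reds(c['pixels'])[y:y+h,x:x+w]
        b,ce,s=biggest(m);C.append(ce);print(ce,s[2:])
    P=onz(c,C,.11);print(n,P,P.mean(0),'len',np.linalg.norm(P[1]-P[0]),'ang',np.arctan2(*(P[1]-P[0])[[1,0]]))
for n,p in(('pink',(320,220)),('teal',(381,234))): print(n,onz(d['top'],p,.06))
E
```

```text
top [346.94285714 215.68571429] [342 210  13  12  70]
scene [196.95192308 174.30769231] [190 161  14  24 208]
[ 0.43724082 -0.17813182  0.06      ]
(array([ 0.43060983, -0.16013055,  0.16616429]), np.float64(4.274047700837969))
(array([ 0.43844443, -0.17275423,  0.27987018]), np.float64(1.040718547066381))
(array([ 0.43649024, -0.17273954,  0.33742622]), np.float64(3.5814408280769805))
[251.22222222 152.18518519] [ 4 10 27]Traceback (most recent call last):
  File "<stdin>", line 15, in <module>
  File "h.py", line 20, in biggest
    n,l,s,c=cv2.connectedComponentsWithStats(m); i=1+np.argmax(s[1:,4]); return l==i,c[i],s[i]
                                                     ~~~~~~~~~^^^^^^^^^
    return _wrapfunc(a, 'argmax', axis=axis, out=out, **kwds)
    return bound(*args, **kwds)
ValueError: attempt to get argmax of an empty sequence
```

```bash
sed -i 's/(0,170,80),(8/(0,130,60),(9/; s/(172,170,80)/(170,130,60)/' h.py
python3 - <<'E'
import pickle
from h import *
d=pickle.load(open('cams.pkl','rb'))
V=[]
for n,(x,y,w,h) in(('top',(335,200,34,30)),('scene',(187,157,22,32))):
    c=d[n];m=np.zeros((384,512),np.uint8);m[y:y+h,x:x+w]=blue(c['pixels'])[y:y+h,x:x+w]
    V.append((c,hullpts(m)));print(V[-1][1].min(0),V[-1][1].max(0))
x0=onz(d['top'],[353,213],.06)[0]
for v in(V[:1],V[1:],V): print(fit_clip(v,x0))
for n,bb in(('top',[(240,140,22,25),(300,134,22,25)]),('scene',[(220,195,12,22),(258,198,16,22)])):
    c=d[n];C=[]
    for x,y,w,h in bb:
        m=np.zeros((384,512),np.uint8);m[y:y+h,x:x+w]=reds(c['pixels'])[y:y+h,x:x+w]
        b,ce,s=biggest(m);C.append(ce);print(ce,s[2:])
    P=onz(c,C,.11);print(n,P,P.mean(0),'len',np.linalg.norm(P[1]-P[0]),'ang',np.arctan2(*(P[1]-P[0])[[1,0]]))
for n,p in(('pink',(320,220)),('teal',(381,234))): print(n,onz(d['top'],p,.06))
E
```

```text
[341.6 205.6] [362.4 221.4]
[189.6 160.6] [203.4 184.4]
(array([ 0.43637637, -0.17625025,  0.35277711]), np.float64(0.8880973485530206))
(array([ 0.43844443, -0.17275423,  0.27987018]), np.float64(1.040718547066381))
(array([ 0.43647338, -0.17514174,  0.34149142]), np.float64(1.0612378603016162))
[251.21621622 152.2972973 ] [ 5 11 37]Traceback (most recent call last):
  File "<stdin>", line 14, in <module>
  File "h.py", line 20, in biggest
    n,l,s,c=cv2.connectedComponentsWithStats(m); i=1+np.argmax(s[1:,4]); return l==i,c[i],s[i]
                                                     ~~~~~~~~~^^^^^^^^^
    return _wrapfunc(a, 'argmax', axis=axis, out=out, **kwds)
    return bound(*args, **kwds)
ValueError: attempt to get argmax of an empty sequence
```

```bash
cat >> h.py <<'E'
from scipy.spatial.transform import Rotation as Ro
def tool(a): # tool z down, tool y along world angle a
    y=np.array([np.cos(a),np.sin(a),0]);z=np.array([0,0,-1.]);return Ro.from_matrix(np.c_[np.cross(y,z),y,z]).as_rotvec()
E
python3 - <<'E'
import pickle
from h import *
from workcell import bot
d=pickle.load(open('cams.pkl','rb'))
for n,bb in(('top',[(240,140,22,25),(286,136,18,24)]),('scene',[(219,195,12,22),(259,198,14,22)])):
    c=d[n];C=[]
    for x,y,w,h in bb:
        m=np.zeros((384,512),np.uint8);m[y:y+h,x:x+w]=reds(c['pixels'])[y:y+h,x:x+w]
        b,ce,s=biggest(m);C.append(ce)
    P=onz(c,C,.11);print(n,P.round(4),P.mean(0).round(4),'len',np.linalg.norm(P[1]-P[0]),'ang',np.arctan2(*(P[1]-P[0])[[1,0]]))
for n,p in(('pink',(320,220)),('teal',(381,234))): print(n,onz(d['top'],p,.06).round(3))
w=d['wrist'];Rt=Ro.from_rotvec(bot.current_tool_rot()).as_matrix()
print('cam in tool',(Rt.T@(-w['R'].T@w['t']-bot.current_ee_pos())).round(3),(w['R']@Rt).round(2))
for a in(.34,.34-np.pi):
  for p in([.4365,-.1755,.3],[.4365,-.1755,.037],[.57,-.1,.3],[.57,-.1,.2]):
    print(a,p,bot.inverse_kinematics(p,tool(a)))
E
```

```text
top [[ 0.5854  0.089   0.11  ]
 [ 0.6009 -0.0207  0.11  ]] [0.5931 0.0342 0.11  ] len 0.1107293814689051 ang -1.4297330834364093
scene [[ 0.6007 -0.0184  0.11  ]
 [ 0.5862  0.0912  0.11  ]] [0.5935 0.0364 0.11  ] len 0.11045634440250093 ang 1.7015928750267595
pink [[ 0.418 -0.091  0.06 ]]
teal [[ 0.383 -0.251  0.06 ]]
cam in tool [ 0.08  -0.001 -0.171] [[-0.    1.    0.  ]
 [-0.96 -0.   -0.28]
 [-0.28 -0.    0.96]]
0.34 [0.4365, -0.1755, 0.3] [-0.6399824  -0.16487253  1.75238763  0.          1.55407755 -0.9799824 ]
0.34 [0.4365, -0.1755, 0.037] [-6.39982404e-01  1.16984985e-01  2.02795166e+00 -4.44089210e-16
  9.96656007e-01 -9.79982404e-01]
0.34 [0.57, -0.1, 0.3] [-3.82369451e-01  1.25205718e-01  1.46657706e+00 -4.44089210e-16
  1.54980988e+00 -7.22369451e-01]
0.34 [0.57, -0.1, 0.2] [-3.82369451e-01  1.78813023e-01  1.60317050e+00 -4.44089210e-16
  1.35960913e+00 -7.22369451e-01]
-2.8015926535897933 [0.4365, -0.1755, 0.3] [-6.39982404e-01 -1.64872526e-01  1.75238763e+00 -4.44089210e-16
  1.55407755e+00  2.16161025e+00]
-2.8015926535897933 [0.4365, -0.1755, 0.037] [-6.39982404e-01  1.16984985e-01  2.02795166e+00 -4.44089210e-16
  9.96656007e-01  2.16161025e+00]
-2.8015926535897933 [0.57, -0.1, 0.3] [-3.82369451e-01  1.25205718e-01  1.46657706e+00 -4.44089210e-16
  1.54980988e+00  2.41922320e+00]
-2.8015926535897933 [0.57, -0.1, 0.2] [-3.82369451e-01  1.78813023e-01  1.60317050e+00 -4.44089210e-16
  1.35960913e+00  2.41922320e+00]
```

Run:
```python
import pickle
from h import *
from workcell import bot
bot.goto([.593,.035,.30],tool(.136))
b=bot.read_camera('wrist')
bot.goto([.4365,-.1755,.24],tool(.34))
bot.set_gripper(.65,30)
c=bot.read_camera('wrist'); pickle.dump((b,c),open('w.pkl','wb'))
print(bot.current_clock())
P=clip_pts()@Rz(.34).T+[.4365,-.1755,0]
im=c['pixels'].copy()
for u in proj(c,P): cv2.circle(im,tuple(int(round(v)) for v in u),1,(0,0,255),-1)
i2=b['pixels'].copy()
for u in proj(b,np.array([[.5933,.0353,.11]])+np.linspace(-.05,.05,3)[:,None]*[np.cos(1.707),np.sin(1.707),0]): cv2.circle(i2,tuple(int(round(v)) for v in u),2,(0,255,0),-1)
cv2.imwrite('pics/w1.png',cv2.resize(np.vstack([i2,im]),None,fx=.78,fy=.78,interpolation=cv2.INTER_AREA))
```

```text
4.4167
```

View pics/w1.png

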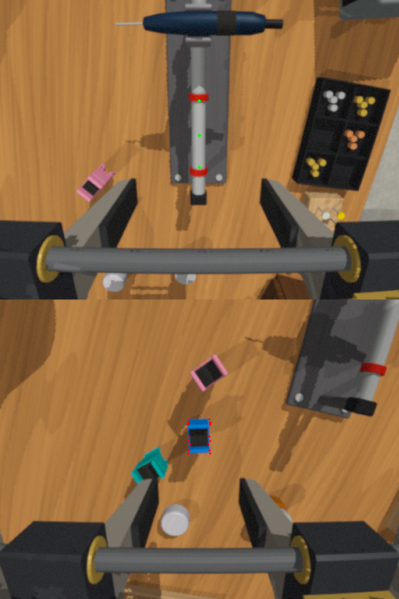

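The wrist views match the estimates. In the saved picture the clip model dots outline the blue block at (199,436), and the bay dots sit on the rail between the collars at (199,97) and (199,172). I'll refine from these and grasp.

Run:
```python
import pickle
from h import *
d=pickle.load(open('cams.pkl','rb'));b,c=pickle.load(open('w.pkl','rb'))
u=proj(c,[.4365,-.1755,.05])[0].astype(int);m=np.zeros((384,512),np.uint8)
s=np.s_[u[1]-40:u[1]+40,u[0]-35:u[0]+35];m[s]=blue(c['pixels'])[s];V=[(c,hullpts(m))]
print(fit_clip(V,[.4365,-.1755]))
for n,(x,y,w,h) in(('top',(335,200,34,30)),('scene',(187,157,22,32))):
    k=d[n];m=np.zeros((384,512),np.uint8);m[y:y+h,x:x+w]=blue(k['pixels'])[y:y+h,x:x+w];V.append((k,hullpts(m)))
print(fit_clip(V,[.4365,-.1755]))
C=[]
for q in(-.055,.055):
    u=proj(b,np.array([.5933,.0353,.11])+q*np.array([np.cos(1.707),np.sin(1.707),0]))[0].astype(int)
    m=np.zeros((384,512),np.uint8);s=np.s_[u[1]-18:u[1]+18,u[0]-25:u[0]+25];m[s]=reds(b['pixels'])[s]
    _,ce,st=biggest(m);C.append(ce);print(ce,st)
P=onz(b,C,.11);print(P,P.mean(0),np.linalg.norm(P[1]-P[0]),np.arctan2(*(P[1]-P[0])[[1,0]]))
```

```text
(array([ 0.43568797, -0.17518435,  0.33980476]), np.float64(1.5704516054846902))
(array([ 0.43589834, -0.17516599,  0.3435175 ]), np.float64(1.267371115347018))
[253.96618357 220.34782609] [243 213  23  13 207]
[253.88461538 124.76923077] [242 120  25  10 234]
[[ 0.5997148  -0.02231255  0.11      ]
 [ 0.58443355  0.08900718  0.11      ]] [0.59207417 0.03334732 0.11      ] 0.11236369615361647 1.7072171628365032
```

Run:
```python
from h import *
from workcell import bot
a=.342
bot.goto([.4358,-.1752,.14],tool(a))
bot.line_to([.4358,-.1752,.037],max_speed=.08)
bot.set_gripper(0.0,45)
print(bot.current_opening()*92,bot.current_grip_force(),bot.current_contact_force())
bot.line_to([.4358,-.1752,.24],max_speed=.12)
bot.goto([.5927,.0345,.24],tool(1.7072-np.pi/2))
# TCP z when home = .11+.049+.007-.0216-.019
print(bot.current_opening()*92,bot.current_grip_force(),bot.current_contact_force(),bot.current_ee_pos(),bot.current_clock())
w=bot.read_camera('wrist')['pixels'];s=bot.read_camera('scene')['pixels'];t=bot.read_camera('top')['pixels']
f=lambda im,x,y,ww,h,k:cv2.resize(im[y:y+h,x:x+ww],None,fx=k,fy=k,interpolation=cv2.INTER_CUBIC)
cv2.imwrite('pics/g1.png',np.hstack([f(w,150,40,210,280,2),f(s,190,120,110,165,3.4)[:560,:374]]))
```

```text
29.961557093661394 44.720022082328796 [-0.79697809  0.06404496 -0.60142381]
29.945137291998805 44.71860945224762 [-0.57431302  0.45049251 -1.24725071] [0.59238843 0.03364525 0.2397864 ] 9.7583
```

View pics/g1.png

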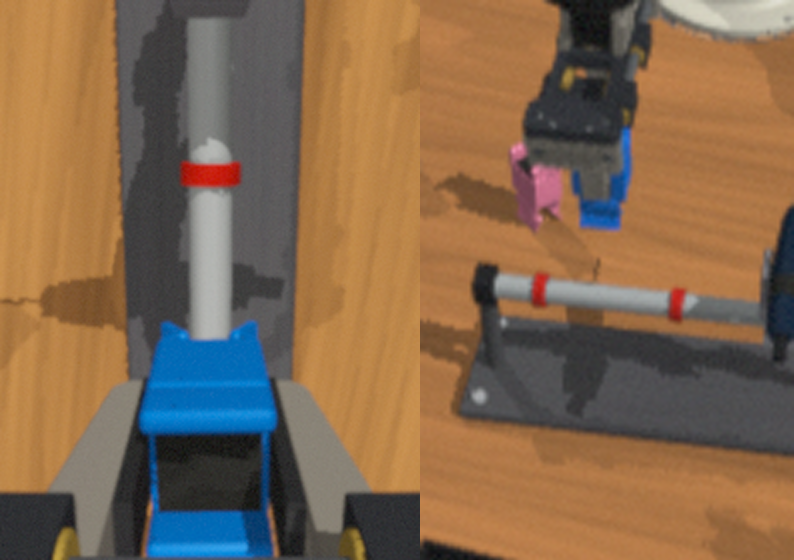

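The wrist view shows the clip held square with its feet centred over the rail (both at column ~210). The scene view shows it above the bay. Descending now, with force checks.

Run:
```python
from h import *
from workcell import bot
p=[.5927,.0345]
bot.line_to([*p,.150],max_speed=.08)
print(bot.current_contact_force().round(1),bot.current_ee_pos().round(4))
z=.150
while z>.1225:
    z-=.0015; bot.line_to([*p,z],max_speed=.03)
    f=bot.current_contact_force(); print(round(z,4),bot.current_ee_pos().round(4),f.round(1))
    if (z<.131 and abs(f[2])>22) or np.linalg.norm(f)>35: break
print(bot.current_opening()*92,bot.current_clock())
```

```text
[ 0.8 -0.  -0.9] [0.5932 0.0344 0.1508]
0.1485 [0.5928 0.0345 0.1487] [ 0.2  0.4 -0.1]
0.147 [0.5926 0.0345 0.1468] [ 0.5 -0.7 -0.6]
0.1455 [0.5926 0.0345 0.1453] [ 0.2  0.5 -1.7]
0.144 [0.5926 0.0345 0.1438] [-0.2 -1.  -0.9]
0.1425 [0.5929 0.0345 0.1428] [-0.8 -0.4  1.5]
0.141 [0.5932 0.0344 0.1418] [-1.6  0.7  5.5]
0.1395 [0.5933 0.0343 0.1403] [-0.8 -0.4  4.8]
0.138 [0.5931 0.0344 0.1385] [-0.5  0.4  5.1]
0.1365 [0.5927 0.0345 0.1362] [ 0.9 -0.9  1.6]
0.135 [0.5924 0.0346 0.1343] [ 0.4 -0.5 -0.3]
0.1335 [0.5923 0.0346 0.1327] [ 0.5  0.1 -3.1]
0.132 [0.5923 0.0346 0.1313] [ 0.7 -0.3 -3.8]
0.1305 [0.5923 0.0346 0.1299] [ 0.8 -0.3 -5.8]
0.129 [0.5924 0.0345 0.1286] [ 1.   0.4 -4.8]
0.1275 [0.5925 0.0345 0.1272] [ 1.3 -0.8 -4.1]
0.126 [0.5926 0.0345 0.1258] [ 0.1  0.3 -4.5]
0.1245 [0.5929 0.0345 0.1254] [-3.1  0.8  4.1]
0.123 [0.5932 0.0345 0.1254] [-6.5  0.7 11.1]
0.1215 [0.5936 0.0344 0.1253] [-9. -0. 18.]
29.627482821206566 15.9333
```

The jaws snapped past the rail, and the block seated at TCP z = 0.1254, as predicted. I'll relieve the load, release and check.

Run:
```python
from h import *
from workcell import bot
p=[.5927,.0345]
bot.line_to([*p,.1252],max_speed=.03)
print(bot.current_contact_force().round(1))
bot.set_gripper(.6)
bot.line_to([*p,.27],max_speed=.12)
bot.goto([.50,.0345,.30],tool(1.7072-np.pi/2))
bot.hold(.3)
print(bot.current_contact_force().round(1),bot.current_clock())
w=bot.read_camera('wrist')['pixels'];s=bot.read_camera('scene');
X=clip_pts()@Rz(1.7072-np.pi/2).T+[.5927,.0345,.11-.0216]
im=s['pixels'];print('model box',proj(s,X).min(0),proj(s,X).max(0))
m=np.zeros((384,512),np.uint8);m[150:240,220:290]=blue(im)[150:240,220:290];h=hullpts(biggest(m)[0]);print(h.min(0),h.max(0))
f=lambda im,x,y,ww,h,k:cv2.resize(im[y:y+h,x:x+ww],None,fx=k,fy=k,interpolation=cv2.INTER_CUBIC)
cv2.imwrite('pics/r1.png',np.hstack([cv2.resize(w,(400,300)),f(im,150,130,200,150,2)]))
```

```text
[-1.4  0.4  2.9]
[ 0.6 -0.4  0.2] 18.8917
model box [234.96794857 186.14626831] [252.32624797 216.9112826 ]
[236.6 188.6] [252.4 217.4]
```

View pics/r1.png

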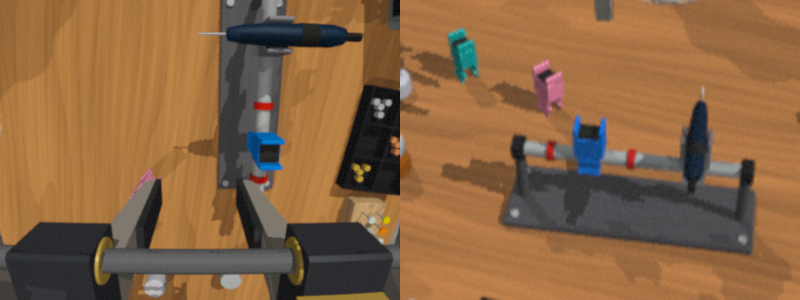

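The clip sits upright on the rail between the collars (scene crop (590,145)). Its outline matches the home model to within about 2 px, the neighbours haven't moved, and the gripper is clear.

```bash
python3 -c "
from workcell import bot
print(bot.job_done())"
```

```text
the job is handed in; nothing more can be done
None
```

The blue rest is snapped fully home and upright on the rail between the two red collars, released with the gripper clear and nothing else seen to have moved; I handed the job in at about 19 s on the robot's clock, and no verdict came back.

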